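Feel which canister holds the reference weight

ROBOT

A 7-joint arm with a two-finger parallel gripper is mounted at the origin on a cart in front of the work surface, level with it; the furniture and walls round the work are solid. World frame = base frame: x ahead of the robot, y to its left, z up, the work surface at z = 0. Lengths are in m, angles in degrees, forces in N, time in s.
With the tool pointing down it reaches from about 0.425 to 0.95 m from the base axis. Payload 4.7 kg.
Tool frame: the origin (TCP) lies on the mounting face of the last link; the fingertips stand ctrl.nose_length ahead of it and the grasp point (between the pads) lies 164 mm ahead of it (ctrl.nose_length is the distance from the TCP to the fingertips, in m); z points along the fingers, y is the line along which they close (so a half turn about z gives the same grasp; the last joint's range is limited). The gripper opens to 87 mm and grips with 3 to 60 N. Pads are 19 mm wide; open, the fingers measure 117 mm over their backs; the gripper's body (75 mm by 190 mm) begins 51 mm behind the grasp point.
Start: joints at [-1.656, 26.849, -2.785, 87.806, 1.381, 65.374, -4.715], TCP at [0.675, 0, 0.405] pointing down, gripper open.
Joint ranges: [-148.3, 148.3], [-19.14, 114.17], [-79.39, 73.82], [5.75, 140.21], [-59.74, 239.74], [12.07, 113.84], [-152.46, 152.46]. Speed limits (degrees/s): [147.25, 147.25, 180, 180, 180, 180, 180].

INTERFACE

Orientations are given as a 3x3 rotation matrix whose columns are the frame's x, y, z axes.
In Python, from rig import sensors, viewer, ctrl gives the robot as it stands.
- The arm moves only by the tool send_rows, never from a script. Its argument "motion" is text: rows parted by semicolons, each of 7 numbers parted by spaces: the turn, a rotation vector about the tool's x, y, z in degrees, then the shift along the tool's x, y, z in m, then the finger opening in m, from 0 to 0.087. A call has 1 to 10 rows; each row is the pose to reach, as a shift and turn from the pose commanded when the call began, along the tool's axes at that moment; what a row does not reach only later rows make up. A row lasts 1/8 s, in which the tool goes at most 62.5 mm and 10.7 degrees, less where a joint would pass 70% of its speed; a pose out of reach is approached as far as the arm can. A call with a gripper value outside its range is refused whole. The fingers move at their own pace and stop on an object; "grip_force" is the grip in N (left out, the last holds). Time passes only in rows, so rows that repeat a pose let the fingers close. It gives the time, the measured TCP pose, the force, the opening and the grip force at its end, in the units of the state.
- sensors.observe(): the state, without advancing time (a new reading comes with each control period).
- viewer.read_camera(name): name is "scene" or "side" or "wrist"; returns a dict with "color" (480x640x3 uint8, red, green, blue), "camera_matrix" (3x3 intrinsics, pixels), "world_to_cam" (4x4, takes a point from world to camera coordinates); the wrist camera has in their place "T_tool_cam" (4x4, takes a point from camera to tool coordinates, whose origin is the TCP and whose axes are the flange's). Camera axes: x right, y down, z forward; pixel columns grow to the right and rows downward; lengths in m; the calibration is good to about 2 mm. A picture is of the moment at which its call begins: read the wrist's pose just before it. There is no depth.
- ctrl.job_done(): hands the job in; it is judged then, once.
Trained networks look in the newest picture that a camera, given by its name, has taken for a name from the list of things; names that differ only in an ending like _2 or _b are one class to them, and where a whole thing is asked for, a point or a joint stands for the part that bears it (a point fixed in the world has none). Each returns a list of dicts, best first, with "confidence" (0 to 1); they miss things now and then, are a little off and sometimes report something else, mostly with a low value. They report only what shows in the picture. A call takes as long as a camera call. They do not tell look-alikes from the thing itself.
- viewer.cut_out(camera, thing): "pixels" (480x640 bool, what is visible of it).
- viewer.landmark_of(camera, thing): "position" ([x, y, z] in m, in world coordinates, good to about 4 mm: a listed point, or the origin of a listed thing).
The state is a dict: "t": time; "joints": joint angles; "joint_velocities": joint speeds; "joint_efforts": joint torques, N m; "tcp_pos": TCP position; "orientation": TCP orientation; "ft_force": force on the tool from outside, world axes, zero at the start; "wrist_torque": the same for the moment, N m; "gripper_width": finger opening in m; "grasp_force": force on a finger pad.
Only numpy, scipy, OpenCV 4.12 (cv2) and the standard library are available. Lean on these libraries where they do the work, as an engineer would, in place of code of your own. Each camera call takes 0.05 s, during which the arm holds its last target. There are 200 camera calls.

TASK

One of the two identical closed canisters holds the steel reference weight; the other is empty. Feel by lifting which one is the heavy one and stand it upright on the instrument tray; leave the empty one standing upright where it stands now, or put it back on that spot if you picked it up. Never lay or knock either of them over.

Things in the scene. Friction and masses are not known exactly. Their poses are not given: they have to be found in the camera images.
- canister_1: closed upright canister: plain aluminium body 52 mm across, light grey ribbed cap 54 mm across from 62 to 80 mm height (its top). Loose, on the worktop; origin at the centre of its underside, z up its axis. Looks just like the other one; the empty one weighs 0.11 to 0.15 kg (1.1 to 1.5 N), the loaded one 0.40 to 0.57 kg (3.9 to 5.6 N). The cap is tight; the content has a few mm of play.
- canister_2: closed upright canister: plain aluminium body 52 mm across, light grey ribbed cap 54 mm across from 62 to 80 mm height (its top). Loose, on the worktop; origin at the centre of its underside, z up its axis. Looks just like the other one; the empty one weighs 0.11 to 0.15 kg (1.1 to 1.5 N), the loaded one 0.40 to 0.57 kg (3.9 to 5.6 N). The cap is tight; the content has a few mm of play.
- tray: shallow stainless instrument tray, fixed to the worktop, 183 mm along its x by 323 mm along its y; floor 2 mm above the worktop, rim 20 mm high. Origin at the centre of its underside. A pair of tweezers lies along its far (+x) rim, 66 to 78 mm from the centre line; the rest of its floor is free.
Mind the look-alikes: they are no part of the job. Leave any blue look-alike of the canister_1 alone. What is shaped like the canister_2 but purple is not meant.

How it is judged:
By the outcome, as a careful person would: the job done as asked, in the order asked, and still so for the second after the job is handed in, with the robot touching nothing.
It also fails if it takes over 67 s, if anything falls off the work surface, if the arm or the gripper's body presses on something with over 40 N, if the wrist force passes 120 N, or if a joint passes its speed limit or range.

## Working session

There is one attempt and no reset: what is moved stays moved. The work goes in short steps, Python scripts to look and compute and a tool call to move; the robot and the scene stay as the last step left them, time stands still between calls to the robot, and variables do not carry over. Pictures are saved under pics/ and viewed, at most 10 in all, crops included, and the job is handed in when it is done.

Besides the shell and the picture viewer there is one more tool, called after "Emit:" in YAML: its name, and indented under it one key for each argument. send_rows: Moves the arm, as the interface text tells. Its arguments: {"type":"object","properties":{"motion":{"type":"string"},"grip_force":{"type":"number"}},"required":["motion"]}

```bash
mkdir -p pics; python3 - <<'E'
from rig import sensors, viewer, ctrl
import cv2, numpy as np
s=sensors.observe(); print(s['t'],s['tcp_pos'],np.round(s['orientation'],3).tolist(),ctrl.nose_length,s['ft_force'],s['gripper_width'])
for c in ['scene','side']:
    im=viewer.read_camera(c); cv2.imwrite(f'pics/{c}0.png',im['color'][...,::-1])
    W=im['world_to_cam'];K=im['camera_matrix']
    for n in ['canister_1','tray']:
        for d in viewer.landmark_of(c,n):
            p=np.array(d['position']);q=K@(W[:3,:3]@p+W[:3,3]); print(c,n,round(d['confidence'],2),np.round(p,3),np.round(q[:2]/q[2]))
E
```

```text
0.0 [6.74767237e-01 1.07586797e-05 4.03702169e-01] [[0.0, 1.0, -0.002], [1.0, -0.0, -0.0], [-0.0, -0.002, -1.0]] 0.1822 [ 1.20377131  0.18424765 -0.32045984] 0.08743654472066764
scene canister_1 0.78 [ 0.673 -0.19   0.002] [364. 169.]
scene canister_1 0.67 [0.429 0.062 0.002] [317. 290.]
scene canister_1 0.64 [ 0.471 -0.109  0.   ] [380. 243.]
scene canister_1 0.58 [ 0.637 -0.09   0.002] [333. 194.]
scene tray 0.62 [0.572 0.243 0.   ] [201. 274.]
side canister_1 0.93 [0.428 0.061 0.002] [300. 293.]
side canister_1 0.79 [ 0.673 -0.192 -0.005] [397. 205.]
side canister_1 0.63 [ 0.471 -0.104 -0.002] [368. 276.]
side canister_1 0.58 [ 0.324 -0.315  0.002] [465. 330.]
side tray 0.82 [ 0.577  0.245 -0.001] [225. 242.]
```

View pics/scene0.png

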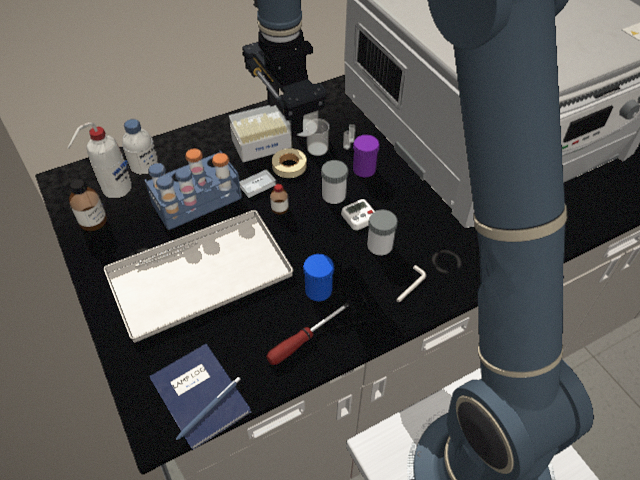

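View pics/side0.png

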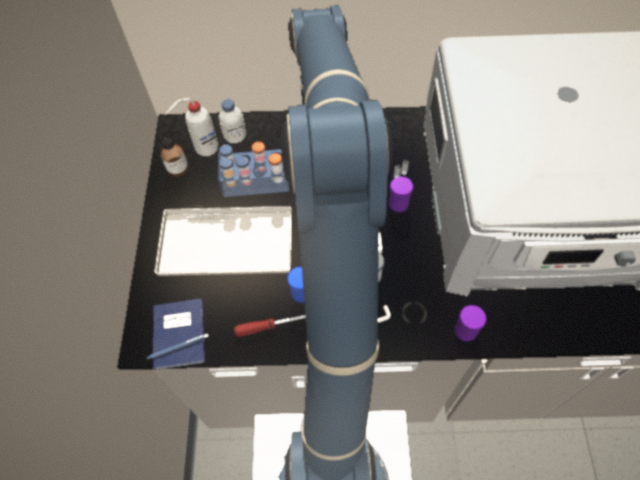

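Candidates in the scene picture: grey-capped canisters at (333,182) → (0.637,−0.090) and (381,232) → (0.471,−0.107). The look-alikes are blue (318,278), purple (366,156) and a second purple (side view 470,323). I choose the two aluminium ones with grey caps. Next I go between them for a close look.

Emit:
send_rows:
  motion: "0 0 0 -0.03 -0.04 0 0.087; 0 0 0 -0.07 -0.08 0 0.087; 0 0 0 -0.1 -0.115 0 0.087; 0 0 0 -0.1 -0.115 0 0.087; 0 0 0 -0.1 -0.115 0 0.087"
  grip_force: 15

```text
t: 0.92
tcp_pos: [0.5604, -0.0994, 0.4051]
orientation: [[-0.0, 1.0, 0.001], [1.0, 0.0, 0.001], [0.001, 0.001, -1.0]]
ft_force: [0.3, 0.8, -0.7]
gripper_width: 0.0867
grasp_force: 0.0
```

```bash
cat > h.py <<'E'
from rig import sensors, viewer, ctrl
import cv2, numpy as np
def look(name):
    s=sensors.observe(); im=viewer.read_camera('wrist'); cv2.imwrite(f'pics/{name}.png',im['color'][...,::-1])
    T=np.eye(4);T[:3,:3]=s['orientation'];T[:3,3]=s['tcp_pos']; W=np.linalg.inv(T@im['T_tool_cam']);K=im['camera_matrix']
    return s,W,K
def proj(W,K,p):
    q=K@(W[:3,:3]@np.array(p)+W[:3,3]); return np.round(q[:2]/q[2])
E
python3 - <<'E'
from h import *
s,W,K=look('w1'); print(s['tcp_pos'],s['ft_force'])
for d in viewer.landmark_of('wrist','canister_1'): print(round(d['confidence'],2),np.round(d['position'],3),proj(W,K,d['position']))
for c in ['scene','wrist','side']:
  im=viewer.read_camera(c)
  for d in viewer.cut_out(c,'tray')[:1]:
    m=d['pixels']; print(c,d['confidence'],m.sum(), cv2.minAreaRect(np.argwhere(m)[:,::-1].astype(np.float32)))
E
```

```text
[ 0.56041665 -0.09939921  0.40512693] [ 0.33482511  0.77834408 -0.69506189]
0.96 [ 0.633 -0.09   0.006] [400. 194.]
0.87 [ 0.678 -0.196 -0.002] [437. 298.]
0.83 [ 0.465 -0.102  0.001] [214. 206.]
0.8 [0.426 0.058 0.001] [152.  11.]
scene 0.98 13435 ((198.18966674804688, 272.2241516113281), (81.52025604248047, 176.5962677001953), 68.19859313964844)
side 0.6 8706 ((222.6895751953125, 240.39256286621094), (66.90109252929688, 136.95498657226562), 88.53119659423828)
```

View pics/w1.png

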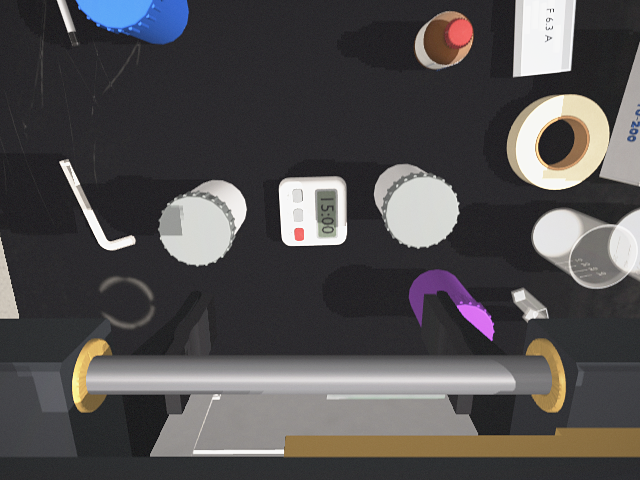

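The picture shows the two grey-capped canisters at (421,209) and (197,229), with a timer between them at (313,211). The purple look-alike is at (450,300) and the blue one at (130,10). I'll start with the near canister at about (0.469,−0.105) and close along y, which is clear of the timer.

Emit:
send_rows:
  motion: "0 0 10 0 -0.02 0 0.087; 0 0 20 -0.002 -0.05 0 0.087; 0 0 30 -0.004 -0.08 0.02 0.087; 0 0 40 -0.005 -0.091 0.04 0.087; 0 0 50 -0.005 -0.091 0.06 0.087; 0 0 60 -0.005 -0.091 0.08 0.087; 0 0 70 -0.005 -0.091 0.09 0.087; 0 0 80 -0.005 -0.091 0.09 0.087; 0 0 90 -0.005 -0.091 0.09 0.087; 0 0 90 -0.005 -0.091 0.09 0.087"
  grip_force: 15

```text
t: 2.58
tcp_pos: [0.4692, -0.1047, 0.3148]
orientation: [[1.0, 0.003, 0.0], [0.003, -1.0, -0.0], [0.0, 0.0, -1.0]]
ft_force: [-0.8, -0.2, 0.2]
gripper_width: 0.087
grasp_force: 0.0
```

```bash
python3 - <<'E'
from h import *
s,W,K=look('w2'); print(s['tcp_pos'],np.round(s['orientation'],3).tolist(),s['ft_force'])
for d in viewer.landmark_of('wrist','canister_1'): print(round(d['confidence'],2),np.round(d['position'],3),proj(W,K,d['position']))
print(proj(W,K,[.469,-.105,.08]))
E
```

```text
[ 0.46923004 -0.10473616  0.31476383] [[1.0, 0.003, 0.0], [0.003, -1.0, -0.0], [0.0, 0.0, -1.0]] [-0.80472471 -0.15513289  0.15419275]
0.94 [0.432 0.059 0.002] [ 97. 278.]
0.57 [ 0.464 -0.103  0.   ] [317. 235.]
[320. 270.]
```

View pics/w2.png

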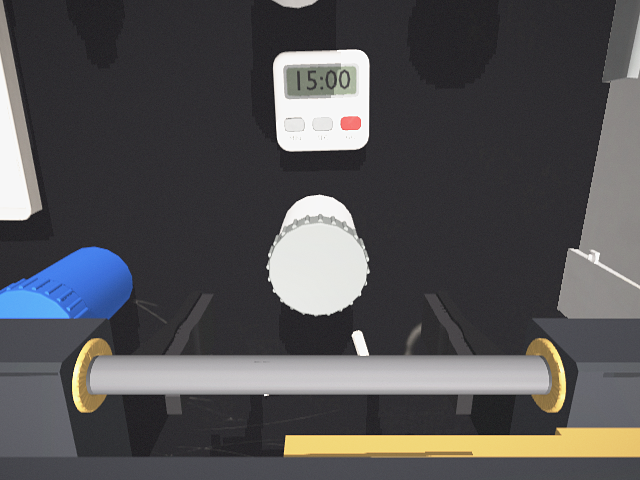

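The cap centre is at (318,267) against a predicted (320,270), so the position is good to about 2 mm. I descend and grip.

Emit:
send_rows:
  motion: "0 0 0 0.001 0 0.03 0.087; 0 0 0 0.001 0 0.06 0.087; 0 0 0 0.001 0 0.09 0.087; 0 0 0 0.001 0 0.105 0.087; 0 0 0 0.001 0 0.111 0.087; 0 0 0 0.001 0 0.111 0.087; 0 0 0 0.001 0 0.111 0.045; 0 0 0 0.001 0 0.111 0.045; 0 0 0 0.001 0 0.111 0.045; 0 0 0 0.001 0 0.111 0.045"
  grip_force: 18

```text
t: 3.92
tcp_pos: [0.4701, -0.1049, 0.2039]
orientation: [[1.0, 0.0, 0.0], [0.0, -1.0, 0.0], [0.0, -0.0, -1.0]]
ft_force: [-0.3, 0.5, 0.7]
gripper_width: 0.0549
grasp_force: 0.7
```

Emit:
send_rows:
  motion: "0 0 0 0 0 0 0.045; 0 0 0 0 0 0 0.045; 0 0 0 0 0 0 0.045; 0 0 0 0 0 0 0.045"

```text
t: 4.42
tcp_pos: [0.4701, -0.1048, 0.2038]
orientation: [[1.0, 0.0, 0.0], [0.0, -1.0, 0.0], [0.0, -0.0, -1.0]]
ft_force: [-1.1, 1.3, 2.8]
gripper_width: 0.0531
grasp_force: 18.0
```

Emit:
send_rows:
  motion: "0 0 0 0 0 -0.005 0.045; 0 0 0 0 0 -0.015 0.045; 0 0 0 0 0 -0.025 0.045; 0 0 0 0 0 -0.03 0.045; 0 0 0 0 0 -0.03 0.045; 0 0 0 0 0 -0.03 0.045; 0 0 0 0 0 -0.03 0.045"

```text
t: 5.3
tcp_pos: [0.4699, -0.1049, 0.2335]
orientation: [[1.0, 0.0, -0.001], [0.0, -1.0, 0.0], [-0.001, -0.0, -1.0]]
ft_force: [0.8, -0.2, -1.1]
gripper_width: 0.0529
grasp_force: 18.0
```

Emit:
send_rows:
  motion: "0 0 0 0 0 0 0.045; 0 0 0 0 0 0 0.045"

```text
t: 5.55
tcp_pos: [0.47, -0.105, 0.2336]
orientation: [[1.0, 0.0, -0.0], [0.0, -1.0, 0.0], [-0.0, -0.0, -1.0]]
ft_force: [-0.3, -0.7, -1.9]
gripper_width: 0.0529
grasp_force: 18.0
```

Emit:
send_rows:
  motion: "0 0 0 0 0 0 0.045; 0 0 0 0 0 0 0.045"

```text
t: 5.8
tcp_pos: [0.47, -0.105, 0.2337]
orientation: [[1.0, 0.0, -0.0], [0.0, -1.0, 0.0], [-0.0, -0.0, -1.0]]
ft_force: [-0.1, 0.2, -1.9]
gripper_width: 0.0535
grasp_force: 18.0
```

Emit:
send_rows:
  motion: "0 0 0 0 0 0 0.045; 0 0 0 0 0 0 0.045"

```text
t: 6.05
tcp_pos: [0.47, -0.105, 0.2338]
orientation: [[1.0, 0.0, 0.0], [0.0, -1.0, 0.0], [0.0, -0.0, -1.0]]
ft_force: [0.4, -0.5, -1.6]
gripper_width: 0.0528
grasp_force: 18.0
```

It reads about 1.6 N, so this is the empty one. I put it back on the same spot.

Emit:
send_rows:
  motion: "0 0 0 0 0 0.01 0.045; 0 0 0 0 0 0.02 0.045; 0 0 0 0 0 0.026 0.045; 0 0 0 0 0 0.029 0.045; 0 0 0 0 0 0.03 0.045; 0 0 0 0 0 0.03 0.045; 0 0 0 0 0 0.03 0.045; 0 0 0 0 0 0.03 0.06; 0 0 0 0 0 0.03 0.075; 0 0 0 0 0 0.03 0.087"

```text
t: 7.3
tcp_pos: [0.4701, -0.105, 0.2038]
orientation: [[1.0, 0.0, 0.0], [0.0, -1.0, -0.0], [0.0, 0.0, -1.0]]
ft_force: [-0.1, 0.3, -0.4]
gripper_width: 0.0722
grasp_force: 0.0
```

Emit:
send_rows:
  motion: "0 0 0 0 0 0 0.087; 0 0 0 0 0 0 0.087; 0 0 0 0 0 0 0.087; 0 0 0 0 0 -0.02 0.087; 0 0 0 0 0 -0.05 0.087; 0 0 0 0 0 -0.08 0.087; 0 0 0 0 0 -0.11 0.087; 0 0 0 0 0 -0.11 0.087; 0 0 0 0 0 -0.11 0.087; 0 0 0 0 0 -0.11 0.087"

```text
t: 8.55
tcp_pos: [0.4696, -0.1048, 0.3127]
orientation: [[1.0, 0.0, -0.002], [0.0, -1.0, 0.0], [-0.002, -0.0, -1.0]]
ft_force: [-0.6, 0.0, 0.5]
gripper_width: 0.087
grasp_force: 0.0
```

Emit:
send_rows:
  motion: "0 0 0 0 0 0 0.087; 0 0 0 0 0 0 0.087"

```text
t: 8.8
tcp_pos: [0.4699, -0.105, 0.3133]
orientation: [[1.0, -0.0, -0.001], [-0.0, -1.0, 0.0], [-0.001, -0.0, -1.0]]
ft_force: [0.2, 0.6, 0.0]
gripper_width: 0.0873
grasp_force: 0.0
```

Emit:
send_rows:
  motion: "0 0 -8 0.03 0 0 0.087; 0 0 -16 0.07 -0.005 0 0.087; 0 0 -24 0.11 -0.01 0 0.087; 0 0 -30 0.145 -0.015 0 0.087; 0 0 -30 0.165 -0.015 0 0.087; 0 0 -30 0.165 -0.015 0 0.087; 0 0 -30 0.165 -0.015 0 0.087"

```text
t: 9.68
tcp_pos: [0.6341, -0.0902, 0.3133]
orientation: [[0.866, 0.5, -0.002], [0.5, -0.866, -0.0], [-0.001, -0.001, -1.0]]
ft_force: [-0.4, 0.6, 0.2]
gripper_width: 0.0874
grasp_force: 0.0
```

```bash
python3 - <<'E'
from h import *
s,W,K=look('w3'); print(s['tcp_pos'],np.round(s['orientation'],3).tolist(),s['ft_force'])
for d in viewer.landmark_of('wrist','canister_1'): print(round(d['confidence'],2),np.round(d['position'],3),proj(W,K,d['position']))
print(proj(W,K,[.635,-.09,.08]))
E
```

```text
[ 0.6341121  -0.09020564  0.31328277] [[0.866, 0.5, -0.002], [0.5, -0.866, -0.0], [-0.001, -0.001, -1.0]] [-0.39212833  0.58381404  0.19718916]
0.77 [ 0.675 -0.194 -0.001] [471. 250.]
0.71 [ 0.468 -0.104  0.   ] [233. 406.]
[320. 269.]
```

View pics/w3.png

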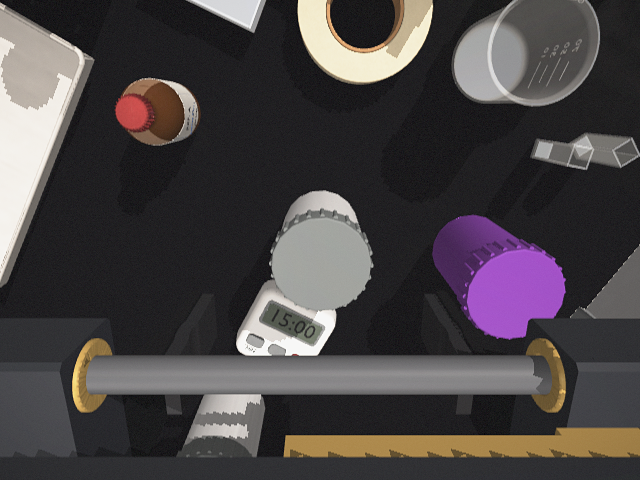

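The cap is at (321,260), about 4 mm further along tool x than predicted. The finger lanes are clear of the timer and the purple one (510,290).

Emit:
send_rows:
  motion: "0 0 0 0.004 0 0.03 0.087; 0 0 0 0.004 0 0.06 0.087; 0 0 0 0.004 0 0.09 0.087; 0 0 0 0.004 0 0.105 0.087; 0 0 0 0.004 0 0.11 0.087; 0 0 0 0.004 0 0.11 0.087; 0 0 0 0.004 0 0.11 0.045; 0 0 0 0.004 0 0.11 0.045; 0 0 0 0.004 0 0.11 0.045; 0 0 0 0.004 0 0.11 0.045"
  grip_force: 25

```text
t: 11.02
tcp_pos: [0.6385, -0.088, 0.204]
orientation: [[0.866, 0.5, 0.0], [0.5, -0.866, -0.0], [0.0, 0.0, -1.0]]
ft_force: [-0.1, -1.1, 0.0]
gripper_width: 0.0546
grasp_force: 1.0
```

Emit:
send_rows:
  motion: "0 0 0 0 0 0 0.045; 0 0 0 0 0 0 0.045; 0 0 0 0 0 0 0.045; 0 0 0 0 0 0 0.045"

```text
t: 11.52
tcp_pos: [0.6387, -0.0882, 0.204]
orientation: [[0.866, 0.5, 0.001], [0.5, -0.866, -0.0], [0.001, 0.001, -1.0]]
ft_force: [0.1, -1.4, 1.0]
gripper_width: 0.0526
grasp_force: 25.0
```

Emit:
send_rows:
  motion: "0 0 0 0 0 -0.005 0.045; 0 0 0 0 0 -0.015 0.045; 0 0 0 0 0 -0.025 0.045; 0 0 0 0 0 -0.03 0.045; 0 0 0 0 0 -0.03 0.045; 0 0 0 0 0 -0.03 0.045; 0 0 0 0 0 -0.03 0.045; 0 0 0 0 0 -0.03 0.045"

```text
t: 12.52
tcp_pos: [0.6384, -0.088, 0.2335]
orientation: [[0.866, 0.5, -0.0], [0.5, -0.866, 0.0], [-0.0, -0.0, -1.0]]
ft_force: [0.6, -0.3, -4.6]
gripper_width: 0.0531
grasp_force: 25.0
```

Emit:
send_rows:
  motion: "0 0 0 0 0 0 0.045; 0 0 0 0 0 0 0.045"

```text
t: 12.78
tcp_pos: [0.6385, -0.0879, 0.2337]
orientation: [[0.866, 0.5, -0.0], [0.5, -0.866, 0.0], [0.0, -0.0, -1.0]]
ft_force: [-0.3, -0.5, -4.6]
gripper_width: 0.0526
grasp_force: 25.0
```

It reads 4.6 N, so this is the loaded one. I carry it to the tray at about (0.555, 0.21).

Emit:
send_rows:
  motion: "0 0 0 0 0 -0.015 0.045; 0 0 0 0 0 -0.04 0.045; 0 0 0 0 0 -0.07 0.045; 0 0 0 0 0 -0.1 0.045; 0 0 0 0 0 -0.12 0.045; 0 0 0 0 0 -0.13 0.045; 0 0 0 0 0 -0.13 0.045"

```text
t: 13.65
tcp_pos: [0.6385, -0.088, 0.3647]
orientation: [[0.866, 0.5, 0.002], [0.5, -0.866, -0.0], [0.002, 0.001, -1.0]]
ft_force: [-0.7, -0.4, -4.8]
gripper_width: 0.0529
grasp_force: 25.0
```

Emit:
send_rows:
  motion: "0 0 3 0.004 -0.015 0 0.045; 0 0 6 0.01 -0.04 0 0.045; 0 0 10 0.02 -0.08 0 0.045; 0 0 14 0.031 -0.12 0 0.045; 0 0 18 0.041 -0.16 0 0.045; 0 0 22 0.051 -0.2 0 0.045; 0 0 26 0.061 -0.24 0 0.045; 0 0 29 0.07 -0.273 0 0.045; 0 0 30 0.075 -0.292 0 0.045; 0 0 30 0.077 -0.3 0 0.045"

```text
t: 14.9
tcp_pos: [0.5543, 0.2118, 0.3627]
orientation: [[1.0, 0.003, -0.002], [0.003, -1.0, -0.0], [-0.002, 0.0, -1.0]]
ft_force: [-0.3, 0.1, -5.8]
gripper_width: 0.0527
grasp_force: 25.0
```

Emit:
send_rows:
  motion: "0 0 0 0 0 0 0.045; 0 0 0 0 0 0 0.045; 0 0 0 0 0 0 0.045"

```text
t: 15.28
tcp_pos: [0.5555, 0.2091, 0.3638]
orientation: [[1.0, -0.002, 0.0], [-0.002, -1.0, -0.0], [0.0, 0.0, -1.0]]
ft_force: [0.6, -0.5, -4.4]
gripper_width: 0.0529
grasp_force: 25.0
```

```bash
python3 - <<'E'
from h import *
s,W,K=look('w4'); print(s['tcp_pos'],s['ft_force'],s['gripper_width'])
for c in ['wrist','scene','side']:
  im=viewer.read_camera(c)
  if c!='wrist': cv2.imwrite(f'pics/{c}4.png',im['color'][...,::-1])
  for d in viewer.landmark_of(c,'tray')[:1]: print(c,round(d['confidence'],2),np.round(d['position'],3))
print(proj(W,K,[.555,.21,.002]))
E
```

```text
[0.55553969 0.20906523 0.36375888] [ 0.57552352 -0.48292722 -4.35310155] 0.052911841285078066
wrist 0.79 [0.574 0.246 0.003]
[318. 214.]
```

View pics/scene4.png

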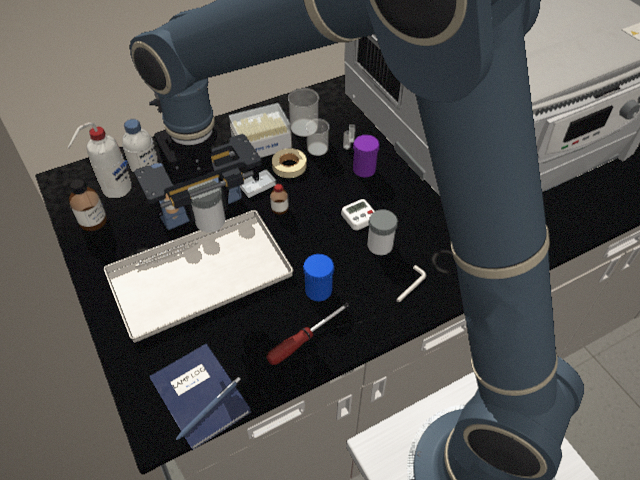

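The canister is held upright over the tray (210,210). The empty one stands at (381,232). Next I lower it until it rests on the floor (TCP z about 0.206).

Emit:
send_rows:
  motion: "0 0 0 0 0 0.015 0.045; 0 0 0 0 0 0.045 0.045; 0 0 0 0 0 0.075 0.045; 0 0 0 0 0 0.105 0.045; 0 0 0 0 0 0.13 0.045; 0 0 0 0 0 0.145 0.045; 0 0 0 0 0 0.15 0.045; 0 0 0 0 0 0.153 0.045; 0 0 0 0 0 0.156 0.045; 0 0 0 0 0 0.156 0.045"

```text
t: 16.88
tcp_pos: [0.5553, 0.2104, 0.2082]
orientation: [[1.0, 0.0, 0.001], [0.0, -1.0, 0.0], [0.001, -0.0, -1.0]]
ft_force: [0.4, 0.6, -5.2]
gripper_width: 0.0527
grasp_force: 25.0
```

Emit:
send_rows:
  motion: "0 0 0 0 0 0.001 0.045; 0 0 0 0 0 0.002 0.045; 0 0 0 0 0 0.002 0.045; 0 0 0 0 0 0.002 0.045"

```text
t: 17.38
tcp_pos: [0.5552, 0.2104, 0.2058]
orientation: [[1.0, 0.0, 0.0], [0.0, -1.0, 0.0], [0.0, -0.0, -1.0]]
ft_force: [-0.7, 0.6, -5.0]
gripper_width: 0.0527
grasp_force: 25.0
```

Not touching yet, so I go a little lower.

Emit:
send_rows:
  motion: "0 0 0 0 0 0.001 0.045; 0 0 0 0 0 0.001 0.045; 0 0 0 0 0 0.001 0.045"

```text
t: 17.75
tcp_pos: [0.5554, 0.2103, 0.2056]
orientation: [[1.0, -0.0, 0.001], [-0.0, -1.0, 0.0], [0.001, -0.0, -1.0]]
ft_force: [-2.3, -2.1, 5.5]
gripper_width: 0.0525
grasp_force: 25.0
```

Contact at the expected height. I release and go up.

Emit:
send_rows:
  motion: "0 0 0 0 0 -0.0005 0.052; 0 0 0 0 0 -0.0005 0.06; 0 0 0 0 0 -0.0005 0.075; 0 0 0 0 0 -0.0005 0.087; 0 0 0 0 0 -0.0005 0.087; 0 0 0 0 0 -0.0005 0.087; 0 0 0 0 0 -0.0005 0.087; 0 0 0 0 0 -0.0005 0.087"

```text
t: 18.75
tcp_pos: [0.5552, 0.2103, 0.2053]
orientation: [[1.0, 0.0, 0.0], [0.0, -1.0, 0.0], [0.0, -0.0, -1.0]]
ft_force: [-0.5, -0.2, -0.5]
gripper_width: 0.0869
grasp_force: 0.0
```

Emit:
send_rows:
  motion: "0 0 0 0 0 -0.01 0.087; 0 0 0 0 0 -0.03 0.087; 0 0 0 0 0 -0.06 0.087; 0 0 0 0 0 -0.1 0.087; 0 0 0 0 0 -0.14 0.087; 0 0 0 0 0 -0.18 0.087; 0 0 0 0 0 -0.2 0.087; 0 0 0 0 0 -0.2 0.087; 0 0 0 0 0 -0.2 0.087"

```text
t: 19.88
tcp_pos: [0.5547, 0.2102, 0.4044]
orientation: [[1.0, 0.0, -0.001], [0.0, -1.0, -0.001], [-0.001, 0.001, -1.0]]
ft_force: [0.3, -0.3, -0.9]
gripper_width: 0.0866
grasp_force: 0.0
```

```bash
python3 - <<'E'
from h import *
s,W,K=look('w5'); im=viewer.read_camera('scene')['color']; w=cv2.imread('pics/w5.png')
cv2.imwrite('pics/end.png',np.hstack([cv2.resize(im[...,::-1],(400,300)),cv2.resize(w,(400,300))]))
for c in ['scene','wrist']:
  for d in viewer.landmark_of(c,'canister_1'): print(c,round(d['confidence'],2),np.round(d['position'],3))
E
```

```text
scene 0.95 [ 0.672 -0.191  0.002]
scene 0.88 [0.55  0.213 0.004]
scene 0.86 [ 0.47  -0.107 -0.   ]
scene 0.83 [0.428 0.062 0.001]
wrist 0.93 [0.548 0.208 0.005]
wrist 0.61 [0.43  0.058 0.003]
```

View pics/end.png

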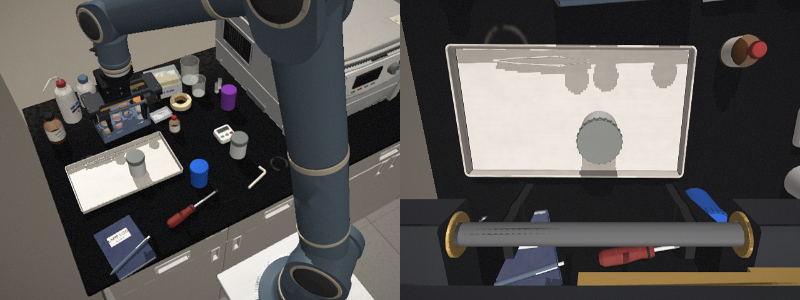

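The heavy canister stands upright on the free tray floor (right image, 600,138), clear of the tweezers (540,62). The empty one stands on its spot (left image, 239,145).

```bash
python3 -c "
from rig import ctrl; print(ctrl.job_done())"
```

```text
the job is handed in; nothing more can be done
None
```

The loaded canister (about 4.6 N when lifted) stands upright on the tray at about (0.555, 0.21), the empty one (about 1.6 N) is back on its spot at about (0.47, −0.105), and the job was handed in at about 20 s.

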